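# Store the reagent bottle and click the cabinet shut

## Task

The little reagent cabinet is only on the first click of its roller catch. Pull its door well open, stand the reagent bottle in the pocket on the inside of the door, then push the door shut past the second click until it is fully home and stays shut: do not slam it or force it against its rubber buffer, keep the bottle upright and leave the other things where they are.

Things in the scene. Friction and masses are not known exactly. Their poses are not given: they have to be found in the camera images.
- door (a joint): Door opening angle, rad, growing as it opens (to 1.75; it stays where left). Starts on the first click, near 0.16. Fully home, past the second click, lies anywhere from 0 to 0.11: the inner strike is screwed on at a depth that differs each run and cannot be seen, so feel for it. Let go before the second click, the door is pushed back to the first by a sprung seal.
- cabinet_front (a point): Middle of the bottom front edge of the cabinet, a beige box 170 deep, 230 wide, 184 high, on the bench. x points into the cabinet, y to the hinge side (left seen from the robot), z up; the door closes its whole -x side. At the handle the first click takes about 5 to 11 N to pull open or push in, the second 8 to 13 N to push in; each yields suddenly.
- hinge (a point): Point of the door's upright hinge axis at the cabinet's front left edge, 165 above the bench. Its axes turn with the door: x from the door's inner face to the inside, -y along the door to its free edge, z up. The door is 12 thick (x from -12 to 0), 225 long, 196 high.
- handle (a point): Grip point on the handle, an upright round steel bar of 12 diameter, 50 mm in front of the door's inner face, 170 from the hinge along the door, 165 above the bench. The bar is free from its crank at 112 to its round end at 192, to be pinched from above; 32 mm lie between bar and door. Axes as the hinge's. The catch on the roof behind it is up to 197 high.
- pocket (a point): Centre of the floor of the bottle pocket on the door's inner face: 22 mm above the bench, 100 from the hinge along the door, 34 off the inner face; 60 square inside, walls up to 63 above the bench. Axes as the hinge's. Inside the cabinet while closed. A steel tongue of the catch juts 68 mm from the inner face at the door's top, 177 from the hinge.
- bottle_mid (a point): Centre (half-way up) of the amber reagent bottle, 150 high, 50 in diameter, about 0.3 kg, z up; it starts upright on the bench. Its dark screw cap, 42 in diameter, runs from 47 mm to 75 mm above this point and is the place to grip it.
- buffer: Rubber buffer on the cabinet's roof, 24 wide; origin at the middle of its face, which looks out. Some 4 mm of travel after the second click gives way, the door's stud meets it (about 8 N per mm); the roller then holds the door on it. More than 24 N on it is too much.
- tube_block: Bystander: white foam block for tubes, 100 x 70 x 45, with one capped tube; origin under its centre.
- beaker: Bystander: glass beaker, 68 in diameter, 90 high; origin under its centre.
- tip_box: Bystander: blue box of pipette tips, 110 x 75 x 68; origin under its centre.

How it is judged:
By the outcome, as a careful person would: the job done as asked, in the order asked, and still so for the second after the job is handed in, with the robot touching nothing.
It also fails if it takes over 72 s, if anything falls off the work surface, if the arm or the gripper's body presses on something with over 40 N, if the wrist force passes 120 N, or if a joint passes its speed limit or range.

## Robot

A 6-joint arm with a two-finger parallel gripper is mounted at the origin on the work surface. World frame = base frame: x ahead of the robot, y to its left, z up, the work surface at z = 0. Lengths are in m, angles in degrees, forces in N, time in s.
With the tool pointing down it reaches from about 0.3 to 0.75 m from the base axis. Payload 8.5 kg.
Tool frame: the origin (TCP) lies on the centre line of the jaws, within the pads' length; the fingertips stand 19 mm ahead of it and the grasp point (between the pads) is the TCP; z points along the fingers, x is the direction in which the jaws open and shut, and the axes are right-handed (so a half turn about z gives the same grasp; the last joint's range is limited). The gripper opens to 85 mm and grips with 20 to 120 N. Pads are 22 mm wide; open, the fingers measure 114 mm over their backs; the gripper's body (76 mm by 85 mm) begins 54 mm behind the grasp point. The pads swing forward as they close: fully open they stand 13 mm farther back than shut.
Start: joints at [-76.965, 21.807, 74.336, -0, 83.858, -12.336], TCP at [0.236, -0.497, 0.25] pointing down, gripper open.
Joint ranges: [-178.18, 178.18], [-50.72, 133.34], [12.68, 142.11], [-81.47, 261.47], [9.98, 163.14], [-165.26, 165.26]. Speed limits (degrees/s): [136.94, 136.94, 180, 180, 180, 180].

## Interface

Orientations are given as a 3x3 rotation matrix whose columns are the frame's x, y, z axes.
In Python, from rig import env, cams, order gives the robot as it stands.
- The arm moves only by the tool step_arm, never from a script. Its argument "steps" is a list of rows, each an object with "xyz": the shift along the tool's x, y, z normalised to -1 to 1, where 1 is 0.04 m, a list of three; "turn": the turn, a rotation vector about the tool's x, y, z normalised to -1 to 1, where 1 is 0.08 rad, a list of three; "gripper": the gripper command: -1 is shut, 1 is fully open, values between are in proportion. A call has 1 to 20 rows; each row shifts and turns the commanded pose from where the row before left it, along the tool's axes as they then stand; what a row does not reach is not made up. A row lasts 1/12 s, in which the tool goes at most 41.7 mm and 7.16 degrees, less where a joint would pass 70% of its speed; a pose out of reach is approached as far as the arm can. A call with a number of a shift or a turn outside -1 to 1 is refused whole. A call with a gripper value outside its range is refused whole. The fingers move at their own pace and stop on an object; "squeeze" is the grip in N (left out, the last holds). Time passes only in rows, so rows that do not move let the fingers close. It gives the time, the measured TCP pose, the force and the opening at its end, in the units of the state.
- env.observe(): the state, without advancing time (a new reading comes with each control period).
- cams.get_image(name): name is "scene" or "top"; returns (picture, depth): 420x560x3 uint8, red, green, blue; 420x560 float32, m along the optical axis (not along the pixel's ray), 0 where there is no reading.
- cams.camera_info(name): a dict with "fx", "fy", "cx", "cy" (pixels), "extrinsics" (4x4, takes a point from camera to world coordinates). Camera axes: x right, y down, z forward; pixel columns grow to the right and rows downward; lengths in m; the calibration is good to about 2 mm. A picture is of the moment at which its call begins. camera_info takes no time and is no camera call.
- order.close_job(): hands the job in, once; it reports no verdict.
The state is a dict: "time_s": time; "q": joint angles; "qvel": joint speeds; "joint_efforts": joint torques, N m; "position": TCP position; "tool_rot": TCP orientation; "ft_force": force on the tool from outside, world axes, zero at the start; "wrist_torque": the same for the moment, N m; "grip_width": finger opening in m.
Only numpy, scipy, OpenCV 4.12 (cv2) and the standard library are available. Lean on these libraries where they do the work, as an engineer would, in place of code of your own. Each camera call takes 0.05 s, during which the arm holds its last target. There are 200 camera calls.

## Working session

There is one attempt and no reset: what is moved stays moved. The work goes in short steps, Python scripts to look and compute and a tool call to move; the robot and the scene stay as the last step left them, time stands still between calls to the robot, and variables do not carry over. Pictures are saved under pics/ and viewed, about 8 in all and at most 12, crops included, and the job is handed in when it is done.

Besides the shell and the picture viewer there is one more tool, called after "Request:" as name(argument=value, ...) on one line, values as JSON. step_arm: Moves the arm, as the interface text tells. Scaled input: -1 to 1 covers 0.04 m each way for a shift and 0.08 rad each way for a turn. Its arguments: {"type":"object","properties":{"steps":{"type":"array"},"squeeze":{"type":"number"}},"required":["steps"]}

```bash
ls; mkdir -p pics; cat > h.py <<'E'
from rig import env,cams,order
import numpy as np,cv2
def snap(n,tag):
    p,d=cams.get_image(n); i=cams.camera_info(n)
    cv2.imwrite(f'pics/{tag}.png',p[:,:,::-1]); np.save(f'pics/{tag}.npy',d)
    v,u=np.mgrid[:420,:560]
    P=np.stack([(u-i['cx'])/i['fx']*d,(v-i['cy'])/i['fy']*d,d,np.ones_like(d)],-1)@np.array(i['extrinsics']).T
    P=P[...,:3]; P[d==0]=np.nan
    np.save(f'pics/{tag}_P.npy',P); return p,P
E
python3 - <<'E'
from h import *
a,_=snap('scene','s0'); b,_=snap('top','t0')
s=env.observe(); print(s)
for n in('scene','top'): print(np.round(cams.camera_info(n)['extrinsics'],3).tolist(),cams.camera_info(n)['fx'])
E
```

```text
pics
{'time_s': 0.1, 'q': array([-7.69630862e+01,  2.18388894e+01,  7.43790546e+01, -1.86004735e-03,
        8.38583470e+01, -1.23363387e+01]), 'qvel': array([-0.10471829, -0.05655866, -0.14457464,  0.06942517,  0.0137499 ,
        0.01477787]), 'joint_efforts': array([ 4.12064619e-03, -4.49221373e+01, -2.31655812e+01, -1.88007139e-04,
        3.66910870e-03,  1.69937817e-05]), 'position': array([ 0.23561389, -0.49671621,  0.249765  ]), 'tool_rot': array([[ 4.28516321e-01, -9.03533980e-01, -3.31810288e-04],
       [-9.03533094e-01, -4.28516375e-01,  1.28992744e-03],
       [-1.30767941e-03, -2.52953384e-04, -9.99999113e-01]]), 'ft_force': array([-0.18372199,  0.14212721,  0.48352597]), 'wrist_torque': array([ 0.00818815, -0.02525543,  0.00385973]), 'grip_width': 0.08548753440740921}
[[-0.27, 0.917, -0.294, 0.998], [0.963, 0.255, -0.089, 0.157], [-0.006, -0.307, -0.952, 1.351], [0.0, 0.0, 0.0, 1.0]] 499.8350525381737
[[0.017, -0.988, 0.153, 0.4], [-1.0, -0.017, 0.0, 0.034], [0.003, -0.153, -0.988, 1.356], [0.0, 0.0, 0.0, 1.0]] 435.05457136231854
```

View pics/s0.png

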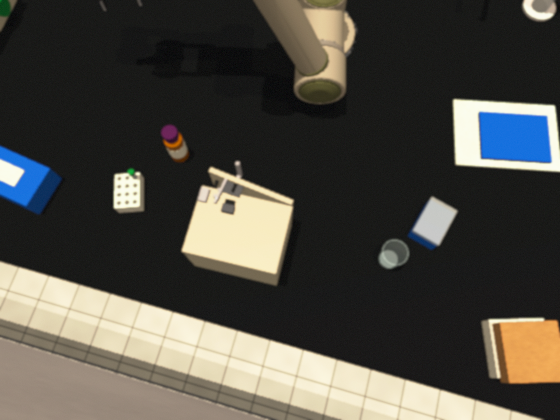

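View pics/t0.png

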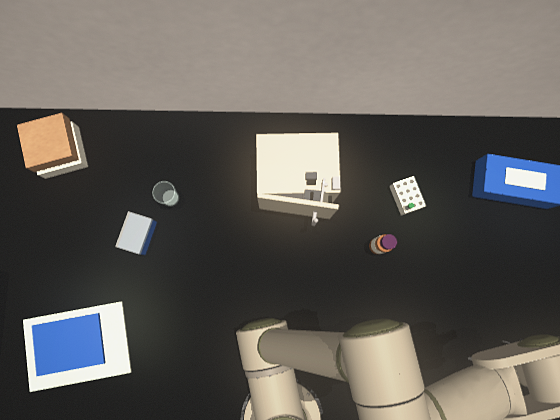

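The cabinet's roof is at about (298,165) in top, with the hinge at the left near (258,207), the handle bar at (316,218), and the bottle cap at (388,242). The tube block is at (408,195), the beaker at (166,193), and the tip box at (135,233). Next I'll measure these.

```bash
python3 - <<'E'
from h import *
P=np.load('pics/t0_P.npy');Q=np.load('pics/s0_P.npy')
for nm,A,(u0,u1,v0,v1) in(('top',P,(245,350,125,235)),('scene',Q,(170,300,150,290))):
    R=A[v0:v1,u0:u1].reshape(-1,3);R=R[np.isfinite(R).all(1)]
    r=R[(abs(R[:,2]-.184)<.004)]
    box=cv2.minAreaRect((r[:,:2]*1000).astype(np.float32)); print(nm,'roof',len(r),box,np.round(cv2.boxPoints(box)).tolist())
    d=R[(abs(R[:,2]-.196)<.0035)]
    print('door',len(d),cv2.boxPoints(cv2.minAreaRect((d[:,:2]*1000).astype(np.float32))).round().tolist(), np.unique((R[:,2]*1000).round()//4*4,return_counts=True)[1][-15:])
def reg(A,u0,u1,v0,v1,zmin,zmax):
    R=A[v0:v1,u0:u1].reshape(-1,3);R=R[np.isfinite(R).all(1)];R=R[(R[:,2]>zmin)&(R[:,2]<zmax)]
    (c,rad)=cv2.minEnclosingCircle((R[:,:2]*1000).astype(np.float32)); return len(R),np.round(R.mean(0),4),np.round(c,1),round(rad,1),R[:,2].max().round(3)
print('cap top',reg(P,365,402,228,258,.143,.16)); print('cap sc',reg(Q,155,190,120,165,.143,.16))
print('handle',reg(P,305,325,208,230,.18,.2)); print('handle s',reg(Q,230,246,155,185,.18,.2))
print('block',reg(P,385,430,170,220,.03,.1),'beaker',reg(P,150,182,178,212,.03,.12),'tip',reg(P,112,160,208,258,.03,.1))
print('arm-side: min z any high'); 
E
```

```text
top roof 4277 ((688.0869140625, -30.704978942871094), (251.65396118164062, 230.1077117919922), 1.479406476020813) [[559.0, 81.0], [565.0, -149.0], [817.0, -142.0], [811.0, 88.0]]
door 602 [[556.0, -130.0], [685.0, -156.0], [728.0, 61.0], [599.0, 87.0]] [  28   40   31   24   20   23   34  180 1909 2342  394  277  359   92
    2]
scene roof 5721 ((686.8599243164062, -29.082107543945312), (251.7503662109375, 230.7903594970703), 1.8944432735443115) [[557.0, 82.0], [565.0, -149.0], [816.0, -140.0], [809.0, 90.0]]
door 729 [[553.0, -121.0], [681.0, -160.0], [744.0, 49.0], [615.0, 87.0]] [  53   63   75   51   61   60   67  172 2063 3547  685  356  436  117
    9]
cap top (184, array([ 0.5164, -0.2873,  0.1498]), array([ 516.4, -287.5]), 21.4, np.float64(0.157))
cap sc (190, array([ 0.5163, -0.2848,  0.1495]), array([ 515.2, -284.9]), 21.8, np.float64(0.155))
handle (15, array([ 0.5675, -0.0793,  0.19  ]), array([567.5, -79.6]), 5.7, np.float64(0.193))
handle s (121, array([ 0.6076, -0.0673,  0.1936]), array([594.1, -66.2]), 32.8, np.float64(0.2))
block (764, array([ 0.6712, -0.3779,  0.0467]), array([ 672.5, -379.4]), 59.4, np.float64(0.089)) beaker (309, array([0.6615, 0.367 , 0.067 ]), array([658.5, 363.2]), 34.2, np.float64(0.097)) tip (1076, array([0.5371, 0.4472, 0.0654]), array([538.7, 450.2]), 65.4, np.float64(0.078))
arm-side: min z any high
```

Request:
step_arm(steps=[{"xyz": [-0.42,-0.855,0],"turn": [0,0,0],"gripper": 1},{"xyz": [-0.42,-0.855,0],"turn": [0,0,0],"gripper": 1},{"xyz": [-0.42,-0.855,0],"turn": [0,0,0],"gripper": 1},{"xyz": [-0.42,-0.855,0],"turn": [0,0,0],"gripper": 1},{"xyz": [-0.42,-0.855,0],"turn": [0,0,0],"gripper": 1},{"xyz": [-0.42,-0.855,0],"turn": [0,0,0],"gripper": 1},{"xyz": [-0.42,-0.855,0],"turn": [0,0,0],"gripper": 1},{"xyz": [-0.42,-0.855,0],"turn": [0,0,0],"gripper": 1},{"xyz": [-0.42,-0.855,0],"turn": [0,0,0],"gripper": 1},{"xyz": [-0.42,-0.855,0],"turn": [0,0,0],"gripper": 1},{"xyz": [-0.42,-0.855,0],"turn": [0,0,0],"gripper": 1},{"xyz": [-0.42,-0.855,0],"turn": [0,0,0],"gripper": 1},{"xyz": [-0.42,-0.855,0],"turn": [0,0,0],"gripper": 1},{"xyz": [-0.42,-0.855,0],"turn": [0,0,0],"gripper": 1},{"xyz": [0,0,0],"turn": [0,0,-1],"gripper": 1},{"xyz": [0,0,0],"turn": [0,0,-1],"gripper": 1},{"xyz": [0,0,0],"turn": [0,0,-1],"gripper": 1},{"xyz": [0,0,0],"turn": [0,0,-1],"gripper": 1},{"xyz": [0,0,0],"turn": [0,0,-1],"gripper": 1},{"xyz": [0,0,0],"turn": [0,0,-1],"gripper": 1}])

```text
time_s: 1.77
position: [0.5674, -0.0792, 0.2499]
tool_rot: [[0.8, -0.6, -0.001], [-0.6, -0.8, 0.0], [-0.001, 0.0, -1.0]]
ft_force: [0.1, 0.5, -0.2]
grip_width: 0.0856
```

Request:
step_arm(steps=[{"xyz": [0,0,0],"turn": [0,0,-1],"gripper": 1},{"xyz": [0,0,0],"turn": [0,0,-1],"gripper": 1},{"xyz": [0,0,0],"turn": [0,0,-1],"gripper": 1},{"xyz": [0,0,0],"turn": [0,0,-1],"gripper": 1},{"xyz": [0,0,0],"turn": [0,0,-1],"gripper": 1},{"xyz": [0,0,0],"turn": [0,0,-1],"gripper": 1},{"xyz": [0,0,0],"turn": [0,0,-1],"gripper": 1},{"xyz": [0,0,0],"turn": [0,0,-1],"gripper": 1},{"xyz": [0,0,0],"turn": [0,0,-1],"gripper": 1},{"xyz": [0,0,0],"turn": [0,0,-1],"gripper": 1},{"xyz": [0,0,0],"turn": [0,0,-1],"gripper": 1},{"xyz": [0,0,0],"turn": [0,0,-1],"gripper": 1},{"xyz": [0,0,0],"turn": [0,0,-1],"gripper": 1},{"xyz": [0,0,0],"turn": [0,0,-1],"gripper": 1},{"xyz": [0,0,0],"turn": [0,0,-1],"gripper": 1},{"xyz": [0,0,0],"turn": [0,0,-1],"gripper": 1},{"xyz": [0,0,0],"turn": [0,0,-1],"gripper": 1},{"xyz": [0,0,0],"turn": [0,0,-1],"gripper": 1},{"xyz": [0,0,0],"turn": [0,0,-1],"gripper": 1},{"xyz": [0,0,0],"turn": [0,0,-1],"gripper": 1}])

```text
time_s: 3.43
position: [0.5674, -0.0792, 0.2499]
tool_rot: [[0.577, 0.817, -0.001], [0.817, -0.577, 0.0], [-0.0, -0.001, -1.0]]
ft_force: [-0.9, -0.1, 0.2]
grip_width: 0.0854
```

Request:
step_arm(steps=[{"xyz": [0,0,0],"turn": [0,0,-1],"gripper": 1},{"xyz": [0,0,0],"turn": [0,0,-1],"gripper": 1},{"xyz": [0,0,0],"turn": [0,0,-1],"gripper": 1},{"xyz": [0,0,0],"turn": [0,0,-1],"gripper": 1},{"xyz": [0,0,0],"turn": [0,0,-1],"gripper": 1},{"xyz": [0,0,0],"turn": [0,0,-1],"gripper": 1},{"xyz": [0,0,0],"turn": [0,0,0],"gripper": 1}])

```text
time_s: 4.02
position: [0.5674, -0.0792, 0.2499]
tool_rot: [[0.136, 0.991, -0.001], [0.991, -0.136, 0.0], [0.0, -0.001, -1.0]]
ft_force: [0.4, 0.6, 0.6]
grip_width: 0.0853
```

Request:
step_arm(steps=[{"xyz": [0,0,0.5],"turn": [0,0,0],"gripper": 1},{"xyz": [0,0,0.5],"turn": [0,0,0],"gripper": 1},{"xyz": [0,0,0.5],"turn": [0,0,0],"gripper": 1},{"xyz": [0,0,0.5],"turn": [0,0,0],"gripper": 1},{"xyz": [0,0,0.1],"turn": [0,0,0],"gripper": 1},{"xyz": [0,0,0],"turn": [0,0,0],"gripper": -1},{"xyz": [0,0,0],"turn": [0,0,0],"gripper": -1},{"xyz": [0,0,0],"turn": [0,0,0],"gripper": -1},{"xyz": [0,0,0],"turn": [0,0,0],"gripper": -1},{"xyz": [0,0,0],"turn": [0,0,0],"gripper": -1},{"xyz": [0,0,0],"turn": [0,0,0],"gripper": -1},{"xyz": [0,0,0],"turn": [0,0,0],"gripper": -1},{"xyz": [0,0,0],"turn": [0,0,0],"gripper": -1}], squeeze=50)

```text
time_s: 5.1
position: [0.5676, -0.0796, 0.167]
tool_rot: [[0.139, 0.99, 0.001], [0.99, -0.139, -0.001], [-0.001, 0.001, -1.0]]
ft_force: [-1.2, -2.2, 4.9]
grip_width: 0.0107
```

Request:
step_arm(steps=[{"xyz": [0.026,-0.085,0],"turn": [0,0,0.25],"gripper": -1},{"xyz": [0.026,-0.085,0],"turn": [0,0,0.25],"gripper": -1},{"xyz": [0.026,-0.085,0],"turn": [0,0,0.25],"gripper": -1},{"xyz": [0.026,-0.085,0],"turn": [0,0,0.25],"gripper": -1},{"xyz": [0.026,-0.085,0],"turn": [0,0,0.25],"gripper": -1},{"xyz": [0.026,-0.085,0],"turn": [0,0,0.25],"gripper": -1}])

```text
time_s: 5.6
position: [0.5485, -0.0698, 0.167]
tool_rot: [[0.258, 0.966, 0.001], [0.966, -0.258, -0.001], [-0.001, 0.001, -1.0]]
ft_force: [-2.0, -4.5, 6.5]
grip_width: 0.0106
```

Request:
step_arm(steps=[{"xyz": [0.053,-0.169,0],"turn": [0,0,0.5],"gripper": -1},{"xyz": [0.053,-0.169,0],"turn": [0,0,0.5],"gripper": -1},{"xyz": [0.053,-0.169,0],"turn": [0,0,0.5],"gripper": -1},{"xyz": [0.053,-0.169,0],"turn": [0,0,0.5],"gripper": -1},{"xyz": [0.053,-0.169,0],"turn": [0,0,0.5],"gripper": -1},{"xyz": [0.053,-0.169,0],"turn": [0,0,0.5],"gripper": -1},{"xyz": [0.053,-0.169,0],"turn": [0,0,0.5],"gripper": -1},{"xyz": [0.053,-0.169,0],"turn": [0,0,0.5],"gripper": -1},{"xyz": [0.053,-0.169,0],"turn": [0,0,0.5],"gripper": -1},{"xyz": [0.053,-0.169,0],"turn": [0,0,0.5],"gripper": -1}])

```text
time_s: 6.43
position: [0.4959, -0.0221, 0.1669]
tool_rot: [[0.615, 0.789, -0.001], [0.789, -0.615, -0.002], [-0.002, 0.0, -1.0]]
ft_force: [-4.9, -4.6, 9.4]
grip_width: 0.0106
```

Request:
step_arm(steps=[{"xyz": [0.053,-0.169,0],"turn": [0,0,0.5],"gripper": -1},{"xyz": [0.053,-0.169,0],"turn": [0,0,0.5],"gripper": -1},{"xyz": [0.053,-0.169,0],"turn": [0,0,0.5],"gripper": -1},{"xyz": [0.053,-0.169,0],"turn": [0,0,0.5],"gripper": -1},{"xyz": [0.053,-0.169,0],"turn": [0,0,0.5],"gripper": -1},{"xyz": [0.053,-0.169,0],"turn": [0,0,0.5],"gripper": -1},{"xyz": [0.053,-0.169,0],"turn": [0,0,0.5],"gripper": -1},{"xyz": [0.053,-0.169,0],"turn": [0,0,0.5],"gripper": -1},{"xyz": [0.053,-0.169,0],"turn": [0,0,0.5],"gripper": -1},{"xyz": [0.053,-0.169,0],"turn": [0,0,0.5],"gripper": -1},{"xyz": [0.053,-0.169,0],"turn": [0,0,0.5],"gripper": -1},{"xyz": [0.053,-0.169,0],"turn": [0,0,0.5],"gripper": -1},{"xyz": [0.053,-0.169,0],"turn": [0,0,0.5],"gripper": -1},{"xyz": [0.053,-0.169,0],"turn": [0,0,0.5],"gripper": -1},{"xyz": [0.053,-0.169,0],"turn": [0,0,0.5],"gripper": -1},{"xyz": [0.053,-0.169,0],"turn": [0,0,0.5],"gripper": -1},{"xyz": [0.053,-0.169,0],"turn": [0,0,0.5],"gripper": -1},{"xyz": [0.053,-0.169,0],"turn": [0,0,0.5],"gripper": -1},{"xyz": [0,0,0],"turn": [0,0,0],"gripper": -1},{"xyz": [0,0,0],"turn": [0,0,0],"gripper": -1}])

```text
time_s: 8.1
position: [0.4625, 0.0994, 0.1669]
tool_rot: [[0.982, 0.19, -0.002], [0.19, -0.982, 0.001], [-0.002, -0.001, -1.0]]
ft_force: [-7.5, 0.9, 12.6]
grip_width: 0.0106
```

Request:
step_arm(steps=[{"xyz": [0,0,0],"turn": [0,0,0],"gripper": 1},{"xyz": [0,0,0],"turn": [0,0,0],"gripper": 1},{"xyz": [0,0,0],"turn": [0,0,0],"gripper": 1},{"xyz": [0,0,0],"turn": [0,0,0],"gripper": 1},{"xyz": [0,0,0],"turn": [0,0,0],"gripper": 1},{"xyz": [0,0,-0.75],"turn": [0,0,0],"gripper": 1},{"xyz": [0,0,-0.75],"turn": [0,0,0],"gripper": 1},{"xyz": [0,0,-0.75],"turn": [0,0,0],"gripper": 1},{"xyz": [-0.052,0.972,0],"turn": [0,0,0],"gripper": 1},{"xyz": [-0.052,0.972,0],"turn": [0,0,0],"gripper": 1},{"xyz": [-0.052,0.972,0],"turn": [0,0,0],"gripper": 1},{"xyz": [-0.052,0.972,0],"turn": [0,0,0],"gripper": 1},{"xyz": [-0.052,0.972,0],"turn": [0,0,0],"gripper": 1},{"xyz": [-0.052,0.972,0],"turn": [0,0,0],"gripper": 1},{"xyz": [-0.052,0.972,0],"turn": [0,0,0],"gripper": 1},{"xyz": [-0.052,0.972,0],"turn": [0,0,0],"gripper": 1},{"xyz": [-0.052,0.972,0],"turn": [0,0,0],"gripper": 1},{"xyz": [-0.052,0.972,0],"turn": [0,0,0],"gripper": 1},{"xyz": [0,0,0],"turn": [0,0,0],"gripper": 1}])

```text
time_s: 9.68
position: [0.5174, -0.2932, 0.2549]
tool_rot: [[0.983, 0.186, -0.001], [0.186, -0.983, -0.001], [-0.001, 0.001, -1.0]]
ft_force: [0.1, 1.0, -0.8]
grip_width: 0.0853
```

```bash
python3 - <<'E'
from h import *
a,P=snap('top','t1'); b,Q=snap('scene','s1')
cv2.imwrite('pics/c1.png',np.hstack([cv2.resize(a[120:300,230:430],(400,360)),cv2.resize(b[100:280,140:340],(400,360))])[:,:,::-1])
for nm,A in(('top',P),('scene',Q)):
    R=A.reshape(-1,3);R=R[np.isfinite(R).all(1)]
    R=R[(R[:,0]>.36)&(R[:,0]<.65)&(R[:,1]>-.03)&(R[:,1]<.13)]
    d=R[abs(R[:,2]-.196)<.003]; print(nm,'door',len(d),cv2.boxPoints(cv2.minAreaRect((d[:,:2]*1000).astype(np.float32))).round().tolist())
    h=R[(R[:,1]>.085)&(R[:,2]>.184)&(R[:,0]<.5)]; print('handle',len(h),h.mean(0).round(4))
    w=R[(abs(R[:,2]-.062)<.004)]; print('wall',len(w),w.mean(0).round(4),cv2.boxPoints(cv2.minAreaRect((w[:,:2]*1000).astype(np.float32))).round().tolist())
s=env.observe();print(s['position'],s['time_s'],s['ft_force'])
E
```

```text
top door 396 [[405.0, 65.0], [464.0, -27.0], [638.0, 84.0], [579.0, 176.0]]
handle 15 [0.4627 0.099  0.1904]
wall 64 [0.558  0.0194 0.0619] [[509.0, 53.0], [521.0, -9.0], [588.0, 4.0], [576.0, 66.0]]
scene door 436 [[405.0, 67.0], [465.0, -25.0], [637.0, 87.0], [578.0, 179.0]]
handle 24 [0.451  0.1    0.2405]
wall 117 [0.5522 0.0287 0.0626] [[501.0, 54.0], [522.0, -13.0], [662.0, 31.0], [641.0, 98.0]]
[ 0.51724184 -0.28809064  0.25543371] 9.7833 [0.46988051 0.94288651 0.19118213]
```

View pics/c1.png

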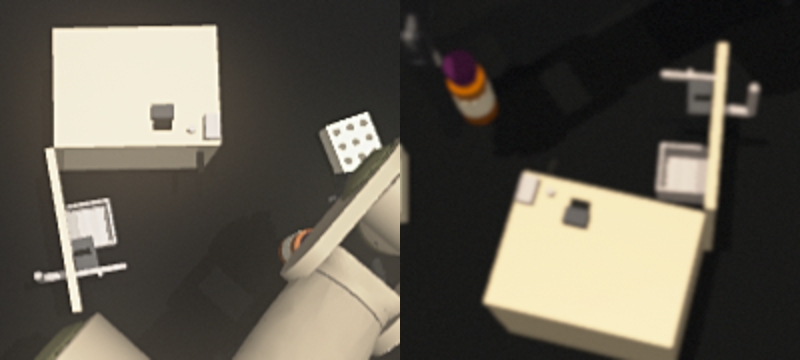

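Top crop: the door is wide open, with the pocket at about (92,222), the tongue at (95,272) and a dark plate at (83,250). The bottle is still standing beside the block. I'll grip the cap next and check the plate's height as I go.

Request:
step_arm(steps=[{"xyz": [-0.02,-0.05,0.8],"turn": [0,0,0],"gripper": 1},{"xyz": [0,0,0.8],"turn": [0,0,0],"gripper": 1},{"xyz": [0,0,0.8],"turn": [0,0,0],"gripper": 1},{"xyz": [0,0,0.48],"turn": [0,0,0],"gripper": 1},{"xyz": [0,0,0],"turn": [0,0,0],"gripper": 1},{"xyz": [0,0,0],"turn": [0,0,0],"gripper": -1},{"xyz": [0,0,0],"turn": [0,0,0],"gripper": -1},{"xyz": [0,0,0],"turn": [0,0,0],"gripper": -1},{"xyz": [0,0,0],"turn": [0,0,0],"gripper": -1},{"xyz": [0,0,0],"turn": [0,0,0],"gripper": -1},{"xyz": [0,0,0],"turn": [0,0,0],"gripper": -1},{"xyz": [0,0,0],"turn": [0,0,0],"gripper": -1}], squeeze=40)

```text
time_s: 10.78
position: [0.5168, -0.2856, 0.143]
tool_rot: [[0.982, 0.191, 0.002], [0.191, -0.982, -0.002], [0.002, 0.003, -1.0]]
ft_force: [-1.6, 0.7, 7.1]
grip_width: 0.0408
```

```bash
python3 - <<'E'
import numpy as np
P=np.load('pics/t1_P.npy')
print(P[240:252:4,262:282:3].round(3).tolist())
E
```

```text
[[[0.508, 0.064, 0.199], [0.509, 0.056, 0.195], [0.51, 0.048, 0.186], [0.51, 0.04, 0.189], [0.509, 0.032, 0.193], [0.526, 0.022, 0.023], [0.526, 0.013, 0.016]], [[0.498, 0.064, 0.194], [0.498, 0.056, 0.197], [0.499, 0.048, 0.19], [0.498, 0.04, 0.195], [0.498, 0.032, 0.196], [0.499, 0.024, 0.189], [0.515, 0.013, 0.008]], [[0.487, 0.063, 0.196], [0.488, 0.055, 0.194], [0.488, 0.048, 0.188], [0.488, 0.039, 0.193], [0.488, 0.031, 0.193], [0.488, 0.023, 0.193], [0.503, 0.012, 0.004]]]
```

```bash
python3 - <<'E'
import numpy as np
H=np.array([.639,.0816]);e=np.array([-.983,-.186]);n=np.array([.186,-.983])
for t in('t1','s1'):
    R=np.load(f'pics/{t}_P.npy').reshape(-1,3);R=R[np.isfinite(R).all(1)]
    a=(R[:,:2]-H)@e*1000;o=(R[:,:2]-H)@n*1000;z=R[:,2]*1000
    m=(a>105)&(a<200)&(o>4)&(o<80)&(z>70)&(z<230)
    print(t,m.sum())
    for lo in range(105,200,5):
        k=m&(a>=lo)&(a<lo+5)
        if k.sum(): print(lo,k.sum(),'o',o[k].min().round(),o[k].max().round(),'z',np.percentile(z[k],[0,10,50,90,100]).round())
E
```

```text
t1 232
125 5 o 15.0 29.0 z [186. 187. 188. 191. 193.]
130 19 o 4.0 31.0 z [186. 186. 189. 192. 194.]
135 17 o 5.0 30.0 z [186. 188. 190. 193. 193.]
140 21 o 5.0 30.0 z [185. 187. 190. 193. 193.]
145 17 o 4.0 31.0 z [189. 189. 195. 198. 199.]
150 20 o 5.0 31.0 z [186. 187. 192. 195. 199.]
155 19 o 5.0 32.0 z [186. 188. 190. 193. 194.]
160 21 o 4.0 31.0 z [186. 187. 191. 193. 194.]
165 20 o 6.0 30.0 z [186. 188. 190. 192. 195.]
170 24 o 5.0 67.0 z [188. 189. 193. 198. 199.]
175 45 o 4.0 67.0 z [187. 193. 196. 200. 201.]
180 4 o 30.0 33.0 z [196. 196. 197. 199. 200.]
s1 250
125 4 o 5.0 26.0 z [190. 191. 192. 194. 194.]
130 17 o 6.0 26.0 z [186. 187. 191. 194. 196.]
135 18 o 6.0 26.0 z [188. 188. 190. 193. 195.]
140 17 o 6.0 27.0 z [187. 189. 191. 193. 195.]
145 24 o 4.0 27.0 z [188. 189. 192. 198. 202.]
150 13 o 5.0 28.0 z [189. 189. 195. 199. 201.]
155 14 o 5.0 28.0 z [186. 187. 190. 194. 195.]
160 21 o 5.0 28.0 z [186. 189. 190. 193. 193.]
165 18 o 6.0 29.0 z [185. 188. 191. 193. 195.]
170 49 o 6.0 65.0 z [187. 189. 193. 198. 201.]
175 43 o 4.0 65.0 z [187. 192. 196. 198. 200.]
180 12 o 10.0 53.0 z [193. 193. 194. 199. 199.]
```

Request:
step_arm(steps=[{"xyz": [0,0,-0.4],"turn": [0,0,0],"gripper": -1},{"xyz": [0,0,-0.8],"turn": [0,0,0],"gripper": -1},{"xyz": [0,0,-0.8],"turn": [0,0,0],"gripper": -1},{"xyz": [0,0,-0.7],"turn": [0,0,0],"gripper": -1},{"xyz": [0,0,0],"turn": [0,0,-0.935],"gripper": -1},{"xyz": [0,0,0],"turn": [0,0,-0.935],"gripper": -1},{"xyz": [0,0,0],"turn": [0,0,-0.935],"gripper": -1},{"xyz": [0,0,0],"turn": [0,0,-0.935],"gripper": -1},{"xyz": [0,0,0],"turn": [0,0,-0.935],"gripper": -1},{"xyz": [0,0,0],"turn": [0,0,-0.935],"gripper": -1},{"xyz": [0,0,0],"turn": [0,0,-0.935],"gripper": -1},{"xyz": [0,0,0],"turn": [0,0,0],"gripper": -1}])

```text
time_s: 11.78
position: [0.5162, -0.285, 0.2492]
tool_rot: [[0.753, 0.658, -0.0], [0.658, -0.753, 0.0], [0.0, -0.0, -1.0]]
ft_force: [0.7, -0.1, -2.8]
grip_width: 0.0405
```

Request:
step_arm(steps=[{"xyz": [0.24,-0.224,0],"turn": [0,0,0],"gripper": -1},{"xyz": [0.481,-0.448,0],"turn": [0,0,0],"gripper": -1},{"xyz": [0.481,-0.448,0],"turn": [0,0,0],"gripper": -1},{"xyz": [0.481,-0.448,0],"turn": [0,0,0],"gripper": -1},{"xyz": [0.481,-0.448,0],"turn": [0,0,0],"gripper": -1},{"xyz": [0.481,-0.448,0],"turn": [0,0,0],"gripper": -1},{"xyz": [0.481,-0.448,0],"turn": [0,0,0],"gripper": -1},{"xyz": [0.481,-0.448,0],"turn": [0,0,0],"gripper": -1},{"xyz": [0.481,-0.448,0],"turn": [0,0,0],"gripper": -1},{"xyz": [0.481,-0.448,0],"turn": [0,0,0],"gripper": -1},{"xyz": [0.481,-0.448,0],"turn": [0,0,0],"gripper": -1},{"xyz": [0.481,-0.448,0],"turn": [0,0,0],"gripper": -1},{"xyz": [0.24,-0.224,0],"turn": [0,0,0],"gripper": -1},{"xyz": [0,0,0],"turn": [0,0,0],"gripper": -1},{"xyz": [0,0,0],"turn": [0,0,0],"gripper": -1}])

```text
time_s: 13.03
position: [0.5492, 0.029, 0.2492]
tool_rot: [[0.755, 0.656, -0.0], [0.656, -0.755, -0.0], [-0.0, 0.0, -1.0]]
ft_force: [0.2, -0.5, -3.9]
grip_width: 0.0409
```

```bash
python3 - <<'E'
from h import *
a,P=snap('top','t2'); b,Q=snap('scene','s2')
cv2.imwrite('pics/c2.png',np.hstack([cv2.resize(a[150:300,220:370],(400,400)),cv2.resize(b[80:230,200:350],(400,400))])[:,:,::-1])
E
```

```text
(no output)
```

View pics/c2.png

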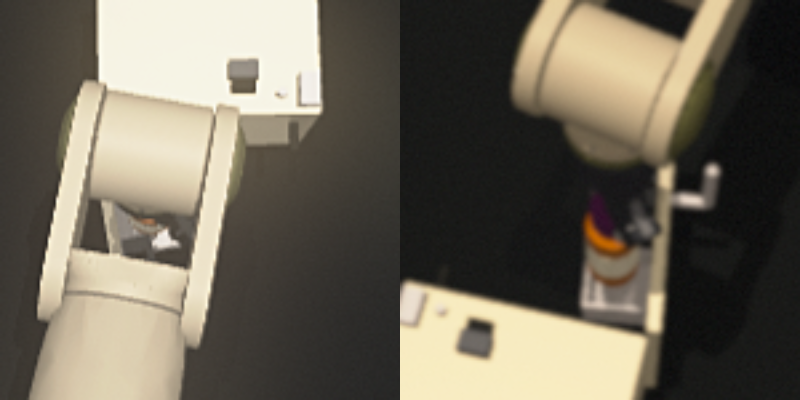

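The scene crop shows the bottle hanging upright above the pocket, with its base near (612,285) and the pocket at (615,295). I'll lower it in stages.

Request:
step_arm(steps=[{"xyz": [0,0,0.4],"turn": [0,0,0],"gripper": -1},{"xyz": [0,0,0.5],"turn": [0,0,0],"gripper": -1},{"xyz": [0,0,0.3],"turn": [0,0,0],"gripper": -1},{"xyz": [0,0,0.2],"turn": [0,0,0],"gripper": -1},{"xyz": [0,0,0.1],"turn": [0,0,0],"gripper": -1},{"xyz": [0,0,0],"turn": [0,0,0],"gripper": -1}])

```text
time_s: 13.63
position: [0.5492, 0.0279, 0.1884]
tool_rot: [[0.755, 0.655, -0.002], [0.655, -0.755, 0.0], [-0.001, -0.001, -1.0]]
ft_force: [0.2, -0.2, -4.1]
grip_width: 0.041
```

No contact with the walls. On down to about 0.168, then feel for the floor.

Request:
step_arm(steps=[{"xyz": [0,0,0.2],"turn": [0,0,0],"gripper": -1},{"xyz": [0,0,0.15],"turn": [0,0,0],"gripper": -1},{"xyz": [0,0,0.1],"turn": [0,0,0],"gripper": -1},{"xyz": [0,0,0.05],"turn": [0,0,0],"gripper": -1},{"xyz": [0,0,0],"turn": [0,0,0],"gripper": -1}])

```text
time_s: 14.05
position: [0.5493, 0.0286, 0.1686]
tool_rot: [[0.755, 0.656, -0.001], [0.656, -0.755, 0.0], [-0.001, -0.001, -1.0]]
ft_force: [-0.3, -0.2, -5.0]
grip_width: 0.0408
```

Request:
step_arm(steps=[{"xyz": [0,0,0.03],"turn": [0,0,0],"gripper": -1},{"xyz": [0,0,0.02],"turn": [0,0,0],"gripper": -1},{"xyz": [0,0,0],"turn": [0,0,0],"gripper": -1}])

```text
time_s: 14.3
position: [0.5497, 0.0285, 0.1674]
tool_rot: [[0.755, 0.656, 0.001], [0.656, -0.755, -0.0], [0.001, 0.001, -1.0]]
ft_force: [0.3, -0.6, -3.5]
grip_width: 0.0409
```

Request:
step_arm(steps=[{"xyz": [0,0,0.03],"turn": [0,0,0],"gripper": -1},{"xyz": [0,0,0.02],"turn": [0,0,0],"gripper": -1},{"xyz": [0,0,0],"turn": [0,0,0],"gripper": -1}])

```text
time_s: 14.55
position: [0.5495, 0.0284, 0.1651]
tool_rot: [[0.755, 0.656, 0.0], [0.656, -0.755, -0.0], [-0.0, 0.0, -1.0]]
ft_force: [0.3, -0.8, -5.0]
grip_width: 0.041
```

Request:
step_arm(steps=[{"xyz": [0,0,0.02],"turn": [0,0,0],"gripper": -1},{"xyz": [0,0,0],"turn": [0,0,0],"gripper": -1}])

```text
time_s: 14.72
position: [0.5495, 0.0284, 0.1645]
tool_rot: [[0.755, 0.656, 0.0], [0.656, -0.755, -0.0], [-0.0, 0.0, -1.0]]
ft_force: [-0.6, -3.4, 0.4]
grip_width: 0.0408
```

Request:
step_arm(steps=[{"xyz": [0,0,0],"turn": [0,0,0],"gripper": 0.1},{"xyz": [0,0,0],"turn": [0,0,0],"gripper": 0.2},{"xyz": [0,0,0],"turn": [0,0,0],"gripper": 0.27},{"xyz": [0,0,0],"turn": [0,0,0],"gripper": 0.27},{"xyz": [0,0,0],"turn": [0,0,0],"gripper": 0.27},{"xyz": [0,0,-0.1],"turn": [0,0,0],"gripper": 0.27},{"xyz": [0,0,-0.3],"turn": [0,0,0],"gripper": 0.27},{"xyz": [0,0,-0.5],"turn": [0,0,0],"gripper": 0.27},{"xyz": [0,0,-0.8],"turn": [0,0,0],"gripper": 0.27},{"xyz": [0,0,-0.8],"turn": [0,0,0],"gripper": 0.27},{"xyz": [0,0,0],"turn": [0,0,0],"gripper": 0.27}])

```text
time_s: 15.63
position: [0.5511, 0.0285, 0.2706]
tool_rot: [[0.754, 0.656, 0.011], [0.656, -0.754, -0.002], [0.007, 0.008, -1.0]]
ft_force: [-0.6, -0.1, -0.5]
grip_width: 0.0544
```

Request:
step_arm(steps=[{"xyz": [-0.127,-0.696,0],"turn": [0,0,0],"gripper": 1},{"xyz": [-0.127,-0.696,0],"turn": [0,0,0],"gripper": 1},{"xyz": [-0.127,-0.696,0],"turn": [0,0,0],"gripper": 1},{"xyz": [-0.127,-0.696,0],"turn": [0,0,0],"gripper": 1},{"xyz": [0,0,0],"turn": [0,0,0.935],"gripper": 1},{"xyz": [0,0,0],"turn": [0,0,0.935],"gripper": 1},{"xyz": [0,0,0],"turn": [0,0,0.935],"gripper": 1},{"xyz": [0,0,0],"turn": [0,0,0.935],"gripper": 1},{"xyz": [0,0,0],"turn": [0,0,0.935],"gripper": 1},{"xyz": [0,0,0],"turn": [0,0,0.935],"gripper": 1},{"xyz": [0,0,0],"turn": [0,0,0.935],"gripper": 1},{"xyz": [0,0,0],"turn": [0,0,0],"gripper": 1}])

```text
time_s: 16.63
position: [0.461, 0.0993, 0.2644]
tool_rot: [[0.982, 0.188, -0.0], [0.188, -0.982, 0.0], [0.0, -0.0, -1.0]]
ft_force: [-0.3, -0.0, 0.4]
grip_width: 0.0856
```

```bash
python3 - <<'E'
from h import *
a,P=snap('top','t3'); b,Q=snap('scene','s3')
cv2.imwrite('pics/c3.png',np.hstack([cv2.resize(a[150:300,220:370],(400,400)),cv2.resize(b[80:230,200:350],(400,400))])[:,:,::-1])
H=np.array([.639,.0816]);e=np.array([-.983,-.186]);n=np.array([.186,-.983])
for A in(P,Q):
    R=A.reshape(-1,3);R=R[np.isfinite(R).all(1)]
    a=(R[:,:2]-H)@e*1000;o=(R[:,:2]-H)@n*1000;z=R[:,2]*1000
    k=(abs(a-100)<28)&(abs(o-34)<28)&(z>162)&(z<182); print('cap',k.sum(),a[k].mean(),o[k].mean(),z[k].mean())
    k=(abs(a-170)<15)&(abs(o+50)<15)&(z>183)&(z<197); print('handle',k.sum(),R[k].mean(0).round(4))
    k=(a>20)&(a<120)&(abs(o+6)<12)&(abs(z-196)<4); print('dooro',o[k].mean(),np.polyfit(a[k],o[k],1))
print(env.observe()['position'],env.observe()['tool_rot'].round(3).tolist())
E
```

```text
cap 163 98.00445888980488 36.05077354430625 172.00165496062158
handle 0 [nan nan nan]
dooro -8.722019167527925 [-0.0346256  -6.64546569]
cap 217 97.36227760361702 31.952551673977098 171.73002245117686
handle 0 [nan nan nan]
dooro -11.636911124939402 [-0.03070349 -9.54183846]
[0.46101038 0.09931134 0.2643716 ] [[0.981, 0.193, 0.0], [0.193, -0.981, 0.0], [0.0, -0.0, -1.0]]<stdin>:9: RuntimeWarning: Mean of empty slice.
  ret = um.true_divide(
```

View pics/c3.png

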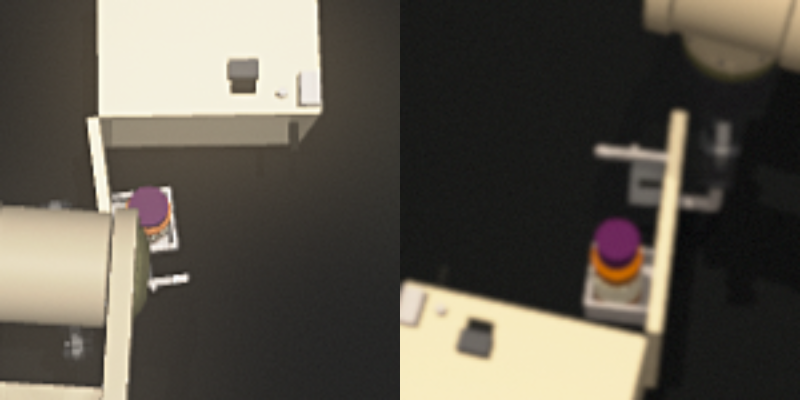

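The bottle is standing upright in the pocket: the cap is at (150,205) in the top crop and (617,240) in the scene crop, and it measures 172 mm high as it should. I'll check whether the door has moved since the release.

```bash
python3 - <<'E'
import numpy as np
H=np.array([.639,.0816]);e=np.array([-.983,-.186]);n=np.array([.186,-.983])
for t in('t1','s1','t3','s3'):
    R=np.load(f'pics/{t}_P.npy').reshape(-1,3);R=R[np.isfinite(R).all(1)]
    a=(R[:,:2]-H)@e*1000;o=(R[:,:2]-H)@n*1000;z=R[:,2]*1000
    k=(a>20)&(a<120)&(abs(o+6)<12)&(abs(z-196)<4); print(t,k.sum(),o[k].mean(),np.polyfit(a[k],o[k],1))
E
```

```text
t1 146 -6.482307548654837 [ 0.00789669 -7.03496939]
s1 170 -8.914223759549671 [ 6.07914179e-03 -9.33821745e+00]
t3 119 -8.722019167527925 [-0.0346256  -6.64546569]
s3 167 -11.636911124939402 [-0.03070349 -9.54183846]
```

The door swung about 0.04 rad further open, to roughly 1.45, while I was placing the bottle. That moves the handle by about 7 mm, so I'll correct for it and grip.

Request:
step_arm(steps=[{"xyz": [0.09,-0.16,0],"turn": [0,0,0.5],"gripper": 1},{"xyz": [0,0,0],"turn": [0,0,0],"gripper": 1},{"xyz": [0,0,0.5],"turn": [0,0,0],"gripper": 1},{"xyz": [0,0,0.5],"turn": [0,0,0],"gripper": 1},{"xyz": [0,0,0.5],"turn": [0,0,0],"gripper": 1},{"xyz": [0,0,0.5],"turn": [0,0,0],"gripper": 1},{"xyz": [0,0,0.43],"turn": [0,0,0],"gripper": 1},{"xyz": [0,0,0],"turn": [0,0,0],"gripper": -1},{"xyz": [0,0,0],"turn": [0,0,0],"gripper": -1},{"xyz": [0,0,0],"turn": [0,0,0],"gripper": -1},{"xyz": [0,0,0],"turn": [0,0,0],"gripper": -1},{"xyz": [0,0,0],"turn": [0,0,0],"gripper": -1},{"xyz": [0,0,0],"turn": [0,0,0],"gripper": -1},{"xyz": [0,0,0],"turn": [0,0,0],"gripper": -1}], squeeze=50)

```text
time_s: 17.9
position: [0.4633, 0.1063, 0.1679]
tool_rot: [[0.988, 0.152, 0.0], [0.152, -0.988, 0.0], [0.0, 0.0, -1.0]]
ft_force: [-2.4, 0.0, 5.1]
grip_width: 0.0109
```

Request:
step_arm(steps=[{"xyz": [-0.018,0.064,0],"turn": [0,0,-0.188],"gripper": -1},{"xyz": [-0.036,0.128,0],"turn": [0,0,-0.375],"gripper": -1},{"xyz": [-0.036,0.128,0],"turn": [0,0,-0.375],"gripper": -1},{"xyz": [-0.036,0.128,0],"turn": [0,0,-0.375],"gripper": -1},{"xyz": [-0.036,0.128,0],"turn": [0,0,-0.375],"gripper": -1},{"xyz": [-0.036,0.128,0],"turn": [0,0,-0.375],"gripper": -1},{"xyz": [-0.036,0.128,0],"turn": [0,0,-0.375],"gripper": -1},{"xyz": [-0.036,0.128,0],"turn": [0,0,-0.375],"gripper": -1},{"xyz": [-0.036,0.128,0],"turn": [0,0,-0.375],"gripper": -1},{"xyz": [-0.036,0.128,0],"turn": [0,0,-0.375],"gripper": -1},{"xyz": [-0.036,0.128,0],"turn": [0,0,-0.375],"gripper": -1},{"xyz": [-0.036,0.128,0],"turn": [0,0,-0.375],"gripper": -1},{"xyz": [-0.036,0.128,0],"turn": [0,0,-0.375],"gripper": -1},{"xyz": [-0.036,0.128,0],"turn": [0,0,-0.375],"gripper": -1},{"xyz": [-0.036,0.128,0],"turn": [0,0,-0.375],"gripper": -1},{"xyz": [-0.036,0.128,0],"turn": [0,0,-0.375],"gripper": -1},{"xyz": [-0.036,0.128,0],"turn": [0,0,-0.375],"gripper": -1},{"xyz": [-0.036,0.128,0],"turn": [0,0,-0.375],"gripper": -1},{"xyz": [-0.036,0.128,0],"turn": [0,0,-0.375],"gripper": -1},{"xyz": [-0.036,0.128,0],"turn": [0,0,-0.375],"gripper": -1}])

```text
time_s: 19.57
position: [0.4796, 0.0049, 0.1679]
tool_rot: [[0.739, 0.673, 0.001], [0.673, -0.739, -0.0], [0.001, 0.001, -1.0]]
ft_force: [0.3, 0.3, 3.1]
grip_width: 0.0109
```

Request:
step_arm(steps=[{"xyz": [-0.036,0.128,0],"turn": [0,0,-0.375],"gripper": -1},{"xyz": [-0.036,0.128,0],"turn": [0,0,-0.375],"gripper": -1},{"xyz": [-0.036,0.128,0],"turn": [0,0,-0.375],"gripper": -1},{"xyz": [-0.036,0.128,0],"turn": [0,0,-0.375],"gripper": -1},{"xyz": [-0.036,0.128,0],"turn": [0,0,-0.375],"gripper": -1},{"xyz": [-0.036,0.128,0],"turn": [0,0,-0.375],"gripper": -1},{"xyz": [-0.036,0.128,0],"turn": [0,0,-0.375],"gripper": -1},{"xyz": [-0.036,0.128,0],"turn": [0,0,-0.375],"gripper": -1},{"xyz": [-0.036,0.128,0],"turn": [0,0,-0.375],"gripper": -1},{"xyz": [-0.036,0.128,0],"turn": [0,0,-0.375],"gripper": -1},{"xyz": [-0.036,0.128,0],"turn": [0,0,-0.375],"gripper": -1},{"xyz": [-0.036,0.128,0],"turn": [0,0,-0.375],"gripper": -1},{"xyz": [-0.036,0.128,0],"turn": [0,0,-0.375],"gripper": -1},{"xyz": [-0.036,0.128,0],"turn": [0,0,-0.375],"gripper": -1},{"xyz": [-0.036,0.128,0],"turn": [0,0,-0.375],"gripper": -1},{"xyz": [-0.036,0.128,0],"turn": [0,0,-0.375],"gripper": -1},{"xyz": [-0.036,0.128,0],"turn": [0,0,-0.375],"gripper": -1},{"xyz": [-0.036,0.128,0],"turn": [0,0,-0.375],"gripper": -1},{"xyz": [-0.018,0.064,0],"turn": [0,0,-0.188],"gripper": -1},{"xyz": [0,0,0],"turn": [0,0,0],"gripper": -1},{"xyz": [0,0,0],"turn": [0,0,0],"gripper": -1}])

```text
$.steps: bad value
```

Request:
step_arm(steps=[{"xyz": [-0.036,0.128,0],"turn": [0,0,-0.375],"gripper": -1},{"xyz": [-0.036,0.128,0],"turn": [0,0,-0.375],"gripper": -1},{"xyz": [-0.036,0.128,0],"turn": [0,0,-0.375],"gripper": -1},{"xyz": [-0.036,0.128,0],"turn": [0,0,-0.375],"gripper": -1},{"xyz": [-0.036,0.128,0],"turn": [0,0,-0.375],"gripper": -1},{"xyz": [-0.036,0.128,0],"turn": [0,0,-0.375],"gripper": -1},{"xyz": [-0.036,0.128,0],"turn": [0,0,-0.375],"gripper": -1},{"xyz": [-0.036,0.128,0],"turn": [0,0,-0.375],"gripper": -1},{"xyz": [-0.036,0.128,0],"turn": [0,0,-0.375],"gripper": -1},{"xyz": [-0.036,0.128,0],"turn": [0,0,-0.375],"gripper": -1},{"xyz": [-0.036,0.128,0],"turn": [0,0,-0.375],"gripper": -1},{"xyz": [-0.036,0.128,0],"turn": [0,0,-0.375],"gripper": -1},{"xyz": [-0.036,0.128,0],"turn": [0,0,-0.375],"gripper": -1},{"xyz": [-0.036,0.128,0],"turn": [0,0,-0.375],"gripper": -1},{"xyz": [-0.036,0.128,0],"turn": [0,0,-0.375],"gripper": -1},{"xyz": [-0.036,0.128,0],"turn": [0,0,-0.375],"gripper": -1},{"xyz": [-0.036,0.128,0],"turn": [0,0,-0.375],"gripper": -1},{"xyz": [-0.018,0.064,0],"turn": [0,0,-0.188],"gripper": -1},{"xyz": [0,0,0],"turn": [0,0,0],"gripper": -1},{"xyz": [0,0,0],"turn": [0,0,0],"gripper": -1}])

```text
time_s: 21.23
position: [0.5399, -0.0644, 0.1679]
tool_rot: [[0.304, 0.953, 0.002], [0.953, -0.304, -0.0], [0.001, 0.002, -1.0]]
ft_force: [2.6, 2.1, 5.9]
grip_width: 0.0106
```

Request:
step_arm(steps=[{"xyz": [-0.024,0.085,0],"turn": [0,0,-0.25],"gripper": -1},{"xyz": [-0.024,0.085,0],"turn": [0,0,-0.25],"gripper": -1},{"xyz": [-0.024,0.085,0],"turn": [0,0,-0.25],"gripper": -1},{"xyz": [-0.024,0.085,0],"turn": [0,0,-0.25],"gripper": -1},{"xyz": [-0.024,0.085,0],"turn": [0,0,-0.25],"gripper": -1},{"xyz": [-0.024,0.085,0],"turn": [0,0,-0.25],"gripper": -1},{"xyz": [0,0,0],"turn": [0,0,0],"gripper": -1}])

```text
time_s: 21.82
position: [0.558, -0.0751, 0.1679]
tool_rot: [[0.187, 0.982, 0.002], [0.982, -0.187, 0.0], [0.001, 0.002, -1.0]]
ft_force: [2.2, 3.4, 5.6]
grip_width: 0.0108
```

Request:
step_arm(steps=[{"xyz": [-0.012,0.043,0],"turn": [0,0,-0.125],"gripper": -1},{"xyz": [-0.012,0.043,0],"turn": [0,0,-0.125],"gripper": -1},{"xyz": [-0.012,0.043,0],"turn": [0,0,-0.125],"gripper": -1},{"xyz": [0,0,0],"turn": [0,0,0],"gripper": -1}])

```text
time_s: 22.15
position: [0.5622, -0.0771, 0.1679]
tool_rot: [[0.158, 0.987, 0.001], [0.987, -0.158, 0.0], [0.0, 0.001, -1.0]]
ft_force: [3.4, 2.0, 3.8]
grip_width: 0.0108
```

Request:
step_arm(steps=[{"xyz": [-0.012,0.043,0],"turn": [0,0,-0.125],"gripper": -1},{"xyz": [-0.012,0.043,0],"turn": [0,0,-0.125],"gripper": -1},{"xyz": [-0.012,0.043,0],"turn": [0,0,-0.125],"gripper": -1},{"xyz": [0,0,0],"turn": [0,0,0],"gripper": -1}])

```text
time_s: 22.48
position: [0.5677, -0.0797, 0.1679]
tool_rot: [[0.128, 0.992, 0.002], [0.992, -0.128, -0.0], [0.0, 0.002, -1.0]]
ft_force: [2.3, 2.1, 5.8]
grip_width: 0.0107
```

Request:
step_arm(steps=[{"xyz": [-0.006,0.021,0],"turn": [0,0,-0.063],"gripper": -1},{"xyz": [-0.006,0.021,0],"turn": [0,0,-0.063],"gripper": -1},{"xyz": [-0.006,0.021,0],"turn": [0,0,-0.063],"gripper": -1},{"xyz": [0,0,0],"turn": [0,0,0],"gripper": -1}])

```text
time_s: 22.82
position: [0.5698, -0.0806, 0.1679]
tool_rot: [[0.113, 0.994, 0.001], [0.994, -0.113, 0.0], [0.0, 0.001, -1.0]]
ft_force: [0.5, 2.2, 6.2]
grip_width: 0.0108
```

Request:
step_arm(steps=[{"xyz": [-0.006,0.021,0],"turn": [0,0,-0.063],"gripper": -1},{"xyz": [-0.006,0.021,0],"turn": [0,0,-0.063],"gripper": -1},{"xyz": [0,0,0],"turn": [0,0,0],"gripper": -1}])

```text
time_s: 23.07
position: [0.5713, -0.0812, 0.1679]
tool_rot: [[0.103, 0.995, 0.001], [0.995, -0.103, 0.0], [0.0, 0.001, -1.0]]
ft_force: [-0.3, 3.4, 6.7]
grip_width: 0.0107
```

Request:
step_arm(steps=[{"xyz": [-0.006,0.021,0],"turn": [0,0,-0.063],"gripper": -1},{"xyz": [-0.006,0.021,0],"turn": [0,0,-0.063],"gripper": -1},{"xyz": [0,0,0],"turn": [0,0,0],"gripper": -1}])

```text
time_s: 23.32
position: [0.5729, -0.0819, 0.1679]
tool_rot: [[0.093, 0.996, 0.001], [0.996, -0.093, 0.0], [0.0, 0.001, -1.0]]
ft_force: [-0.2, 2.6, 6.4]
grip_width: 0.0108
```

Request:
step_arm(steps=[{"xyz": [-0.006,0.021,0],"turn": [0,0,-0.063],"gripper": -1},{"xyz": [-0.006,0.021,0],"turn": [0,0,-0.063],"gripper": -1},{"xyz": [0,0,0],"turn": [0,0,0],"gripper": -1}])

```text
time_s: 23.57
position: [0.5746, -0.0825, 0.1679]
tool_rot: [[0.083, 0.997, 0.001], [0.997, -0.083, 0.0], [0.0, 0.001, -1.0]]
ft_force: [0.2, 2.7, 6.9]
grip_width: 0.0109
```

Request:
step_arm(steps=[{"xyz": [-0.006,0.021,0],"turn": [0,0,-0.063],"gripper": -1},{"xyz": [-0.006,0.021,0],"turn": [0,0,-0.063],"gripper": -1},{"xyz": [0,0,0],"turn": [0,0,0],"gripper": -1}])

```text
time_s: 23.82
position: [0.5762, -0.0831, 0.1679]
tool_rot: [[0.073, 0.997, 0.001], [0.997, -0.073, -0.0], [0.0, 0.001, -1.0]]
ft_force: [-0.1, 2.0, 6.1]
grip_width: 0.0103
```

Request:
step_arm(steps=[{"xyz": [-0.006,0.021,0],"turn": [0,0,-0.063],"gripper": -1},{"xyz": [-0.006,0.021,0],"turn": [0,0,-0.063],"gripper": -1},{"xyz": [0,0,0],"turn": [0,0,0],"gripper": -1}])

```text
time_s: 24.07
position: [0.5778, -0.0837, 0.1679]
tool_rot: [[0.063, 0.998, 0.001], [0.998, -0.063, -0.0], [0.0, 0.001, -1.0]]
ft_force: [-0.1, 3.5, 6.1]
grip_width: 0.0105
```

Request:
step_arm(steps=[{"xyz": [-0.006,0.021,0],"turn": [0,0,-0.063],"gripper": -1},{"xyz": [-0.006,0.021,0],"turn": [0,0,-0.063],"gripper": -1},{"xyz": [0,0,0],"turn": [0,0,0],"gripper": -1}])

```text
time_s: 24.32
position: [0.5791, -0.0842, 0.1679]
tool_rot: [[0.053, 0.999, -0.0], [0.999, -0.053, 0.0], [0.0, -0.0, -1.0]]
ft_force: [-2.6, 3.2, 7.0]
grip_width: 0.0105
```

Request:
step_arm(steps=[{"xyz": [-0.006,0.021,0],"turn": [0,0,-0.063],"gripper": -1},{"xyz": [-0.006,0.021,0],"turn": [0,0,-0.063],"gripper": -1},{"xyz": [0,0,0],"turn": [0,0,0],"gripper": -1}])

```text
time_s: 24.57
position: [0.5799, -0.0845, 0.1679]
tool_rot: [[0.043, 0.999, -0.002], [0.999, -0.043, 0.001], [0.001, -0.002, -1.0]]
ft_force: [-7.5, 3.7, 10.1]
grip_width: 0.0107
```

Request:
step_arm(steps=[{"xyz": [-0.006,0.021,0],"turn": [0,0,-0.063],"gripper": -1},{"xyz": [0,0,0],"turn": [0,0,0],"gripper": -1}])

```text
time_s: 24.73
position: [0.5803, -0.0846, 0.1679]
tool_rot: [[0.038, 0.999, -0.003], [0.999, -0.038, 0.001], [0.001, -0.003, -1.0]]
ft_force: [-9.9, 4.9, 11.1]
grip_width: 0.0106
```

Request:
step_arm(steps=[{"xyz": [-0.003,0.0105,0],"turn": [0,0,-0.03],"gripper": -1},{"xyz": [0,0,0],"turn": [0,0,0],"gripper": -1}])

```text
time_s: 24.9
position: [0.5804, -0.0847, 0.1678]
tool_rot: [[0.036, 0.999, -0.004], [0.999, -0.036, 0.001], [0.001, -0.004, -1.0]]
ft_force: [-10.8, 4.8, 11.2]
grip_width: 0.0107
```

Request:
step_arm(steps=[{"xyz": [-0.003,0.0105,0],"turn": [0,0,-0.03],"gripper": -1},{"xyz": [0,0,0],"turn": [0,0,0],"gripper": -1}])

```text
time_s: 25.07
position: [0.5806, -0.0847, 0.1678]
tool_rot: [[0.033, 0.999, -0.005], [0.999, -0.033, 0.001], [0.001, -0.005, -1.0]]
ft_force: [-12.3, 5.1, 12.0]
grip_width: 0.0106
```

Request:
step_arm(steps=[{"xyz": [-0.003,0.0105,0],"turn": [0,0,-0.03],"gripper": -1},{"xyz": [0,0,0],"turn": [0,0,0],"gripper": -1}])

```text
time_s: 25.23
position: [0.5814, -0.085, 0.1679]
tool_rot: [[0.031, 1.0, -0.004], [1.0, -0.031, 0.001], [0.001, -0.004, -1.0]]
ft_force: [-7.7, 4.3, 9.7]
grip_width: 0.0108
```

Request:
step_arm(steps=[{"xyz": [0,0,0],"turn": [0,0,0],"gripper": -1},{"xyz": [0,0,0],"turn": [0,0,0],"gripper": -1}])

```text
time_s: 25.4
position: [0.5819, -0.0852, 0.1679]
tool_rot: [[0.031, 1.0, -0.002], [1.0, -0.031, 0.001], [0.001, -0.002, -1.0]]
ft_force: [-7.5, 4.5, 9.9]
grip_width: 0.0104
```

The second click gave way at about 12 N, with x at 0.5806. I'll ease on toward the buffer.

Request:
step_arm(steps=[{"xyz": [-0.006,0.021,0],"turn": [0,0,-0.063],"gripper": -1},{"xyz": [0,0,0],"turn": [0,0,0],"gripper": -1},{"xyz": [0,0,0],"turn": [0,0,0],"gripper": -1}])

```text
time_s: 25.65
position: [0.5836, -0.0857, 0.1679]
tool_rot: [[0.026, 1.0, 0.0], [1.0, -0.026, 0.0], [0.0, 0.0, -1.0]]
ft_force: [-2.3, 3.6, 6.7]
grip_width: 0.0111
```

Request:
step_arm(steps=[{"xyz": [-0.006,0.021,0],"turn": [0,0,-0.063],"gripper": -1},{"xyz": [0,0,0],"turn": [0,0,0],"gripper": -1},{"xyz": [0,0,0],"turn": [0,0,0],"gripper": -1}])

```text
time_s: 25.9
position: [0.5846, -0.0861, 0.1679]
tool_rot: [[0.021, 1.0, 0.0], [1.0, -0.021, 0.0], [0.0, 0.0, -1.0]]
ft_force: [-1.2, 1.9, 6.5]
grip_width: 0.0107
```

Request:
step_arm(steps=[{"xyz": [-0.006,0.021,0],"turn": [0,0,-0.063],"gripper": -1},{"xyz": [0,0,0],"turn": [0,0,0],"gripper": -1},{"xyz": [0,0,0],"turn": [0,0,0],"gripper": -1}])

```text
time_s: 26.15
position: [0.5859, -0.0864, 0.1679]
tool_rot: [[0.016, 1.0, 0.002], [1.0, -0.016, -0.0], [-0.0, 0.002, -1.0]]
ft_force: [1.2, 1.4, 5.3]
grip_width: 0.0106
```

Request:
step_arm(steps=[{"xyz": [-0.005,0.017,0],"turn": [0,0,-0.05],"gripper": -1},{"xyz": [0,0,0],"turn": [0,0,0],"gripper": -1},{"xyz": [0,0,0],"turn": [0,0,0],"gripper": -1}])

```text
time_s: 26.4
position: [0.5866, -0.0866, 0.1679]
tool_rot: [[0.012, 1.0, 0.002], [1.0, -0.012, -0.0], [-0.0, 0.002, -1.0]]
ft_force: [1.8, 1.6, 5.9]
grip_width: 0.0106
```

Request:
step_arm(steps=[{"xyz": [-0.005,0.017,0],"turn": [0,0,-0.05],"gripper": -1},{"xyz": [0,0,0],"turn": [0,0,0],"gripper": -1},{"xyz": [0,0,0],"turn": [0,0,0],"gripper": -1}])

```text
time_s: 26.65
position: [0.5872, -0.0869, 0.1679]
tool_rot: [[0.008, 1.0, 0.002], [1.0, -0.008, -0.0], [-0.0, 0.002, -1.0]]
ft_force: [0.1, 1.9, 5.5]
grip_width: 0.0106
```

Request:
step_arm(steps=[{"xyz": [-0.003,0.0105,0],"turn": [0,0,-0.03],"gripper": -1},{"xyz": [0,0,0],"turn": [0,0,0],"gripper": -1},{"xyz": [0,0,0],"turn": [0,0,0],"gripper": -1}])

```text
time_s: 26.9
position: [0.5876, -0.087, 0.1679]
tool_rot: [[0.006, 1.0, 0.002], [1.0, -0.006, -0.0], [-0.0, 0.002, -1.0]]
ft_force: [1.2, 1.4, 6.0]
grip_width: 0.0103
```

Request:
step_arm(steps=[{"xyz": [-0.005,0.017,0],"turn": [0,0,-0.05],"gripper": -1},{"xyz": [0,0,0],"turn": [0,0,0],"gripper": -1},{"xyz": [0,0,0],"turn": [0,0,0],"gripper": -1}])

```text
time_s: 27.15
position: [0.588, -0.0871, 0.1679]
tool_rot: [[0.002, 1.0, 0.001], [1.0, -0.002, -0.0], [-0.0, 0.001, -1.0]]
ft_force: [-1.3, 2.6, 7.5]
grip_width: 0.0108
```

The door is resting lightly on the buffer, with the hand starting to lag and the force turning. I'll let go, rise and move clear.

Request:
step_arm(steps=[{"xyz": [0,0,0],"turn": [0,0,0],"gripper": -0.4},{"xyz": [0,0,0],"turn": [0,0,0],"gripper": 0},{"xyz": [0,0,0],"turn": [0,0,0],"gripper": 0.4},{"xyz": [0,0,0],"turn": [0,0,0],"gripper": 0.4},{"xyz": [0,0,0],"turn": [0,0,0],"gripper": 0.4},{"xyz": [0,0,-0.3],"turn": [0,0,0],"gripper": 0.4},{"xyz": [0,0,-0.7],"turn": [0,0,0],"gripper": 0.4},{"xyz": [0,0,-0.8],"turn": [0,0,0],"gripper": 0.4},{"xyz": [0,0,-0.8],"turn": [0,0,0],"gripper": 0.4},{"xyz": [-0.7,-0.5,0],"turn": [0,0,0],"gripper": 0.4},{"xyz": [-0.8,-0.5,0],"turn": [0,0,0],"gripper": 0.4},{"xyz": [-0.8,-0.5,0],"turn": [0,0,0],"gripper": 0.4},{"xyz": [-0.8,-0.5,0],"turn": [0,0,0],"gripper": 0.4},{"xyz": [-0.8,-0.5,0],"turn": [0,0,0],"gripper": 0.4},{"xyz": [-0.8,-0.5,0],"turn": [0,0,0],"gripper": 0.4},{"xyz": [-0.8,-0.5,0],"turn": [0,0,0],"gripper": 0.4},{"xyz": [0,0,0],"turn": [0,0,0],"gripper": 0.4},{"xyz": [0,0,0],"turn": [0,0,0],"gripper": 0.4}])

```text
time_s: 28.65
position: [0.4468, -0.3086, 0.2709]
tool_rot: [[0.005, 1.0, -0.0], [1.0, -0.005, 0.0], [0.0, -0.0, -1.0]]
ft_force: [-0.1, 0.2, -0.6]
grip_width: 0.0599
```

```bash
python3 - <<'E'
from h import *
a,P=snap('top','t4'); b,Q=snap('scene','s4')
cv2.imwrite('pics/c4.png',np.hstack([cv2.resize(a[110:260,220:440],(440,300)),cv2.resize(b[130:280,140:310],(340,300))])[:,:,::-1])
R=P[205:235,300:330].reshape(-1,3);R=R[np.isfinite(R).all(1)]
for A in(P,Q):
    R=A.reshape(-1,3);R=R[np.isfinite(R).all(1)]
    R=R[(R[:,2]>.183)&(R[:,2]<.2)&(abs(R[:,0]-.588)<.02)&(abs(R[:,1]+.087)<.02)];print('handle',len(R),R.mean(0).round(4))
def reg(A,u0,u1,v0,v1,zmin,zmax):
    R=A[v0:v1,u0:u1].reshape(-1,3);R=R[np.isfinite(R).all(1)];R=R[(R[:,2]>zmin)&(R[:,2]<zmax)];return R.mean(0).round(3)
print(reg(P,385,430,170,220,.03,.1),reg(P,150,182,178,212,.03,.12),reg(P,112,160,208,258,.03,.1),env.observe()['time_s'])
E
```

```text
handle 17 [ 0.5875 -0.0871  0.1887]
handle 19 [ 0.5885 -0.0841  0.189 ]
[ 0.671 -0.378  0.047] [0.661 0.367 0.067] [0.537 0.447 0.066] 28.75
```

View pics/c4.png

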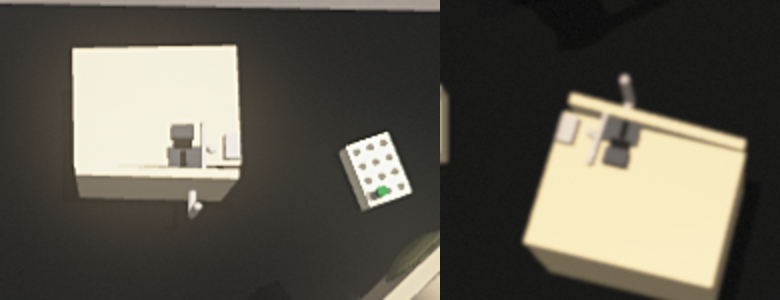

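The door has stayed shut: about 1.5 s after release the handle measures (0.5875, -0.087), the same place I held it. It sits flush in both crops, and the bystanders haven't moved.

```bash
python3 -c "
from rig import order; print(order.close_job())"
```

```text
the job is handed in; nothing more can be done
None
```

The bottle is in the door pocket and the cabinet is shut past its second click. I handed the job in at about 29 s of the 72 s allowed.

- **Opening and placing:** I pulled the door open to about 1.41 rad by the handle. I gripped the bottle by its cap and stood it in the pocket with the gripper turned 30° to clear the catch plate. Its cap top measured 172 mm above the bench, as expected for a bottle standing upright there. While I was placing the bottle the door swung about 0.04 rad further open, so I corrected the handle grip for that.
- **Closing:** I closed the door slowly while holding the handle. The second click gave way at about 12 N. I then eased the door about 7 mm further, until it rested lightly on the buffer. The force readings over that stretch were 8 N at most, falling to about 1–2 N at the end.
- **Last checks:** About 1.5 s after I let go, the handle was still where I had released it, within about 1 mm in the top view. The second camera put it about 3 mm off sideways, which I put down to measurement error. By the estimated handle geometry the door is at about 0.03–0.04 rad, within the home range. The tube block, beaker and tip box had not moved.
- **Not checked:** I could not see the bottle once the door was shut, so I last saw it upright with the door open. Nothing in the force readings during closing suggested it had been disturbed.

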